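# Gauge a bushing bore go / no-go in its fixture, then close the guard

## Robot

A 6-joint arm with a two-finger parallel gripper is mounted at the origin on the work surface. World frame = base frame: x ahead of the robot, y to its left, z up, the work surface at z = 0. Lengths are in m, angles in rad, forces in N, time in s.
With the tool pointing down it reaches from about 0.3 to 0.775 m from the base axis. Payload 14.6 kg.
Tool frame: the origin (TCP) lies on the centre line of the jaws, within the pads' length; the fingertips stand 11 mm ahead of it and the grasp point (between the pads) lies 8 mm behind it; y points along the fingers, x is the direction in which the jaws open and shut, and the axes are right-handed (so a half turn about y gives the same grasp; the last joint's range is limited). The gripper opens to 94 mm and grips with 3 to 60 N. Pads are 16 mm wide; open, the fingers measure 119 mm over their backs; the gripper's body (75 mm by 177 mm) begins 78 mm behind the grasp point.
Start: joints at [-1.291, 0.3, 1.521, -0, 1.321, -0.067], TCP at [0.187, -0.517, 0.193] pointing down, gripper open.
Joint ranges: [-3.03, 3.03], [-0.79, 2.21], [0.23, 2.52], [-1.04, 4.18], [0, 3.07], [-2.55, 2.55]. Speed limits (rad/s): [2.22, 2.22, 2.57, 3.14, 3.14, 3.14].

## Interface

Orientations are given as [roll, pitch, yaw] about the fixed x, y, z axes, in that order (R = Rz(yaw) Ry(pitch) Rx(roll)).
In Python, from station import ctrl, imaging gives the robot as it stands. The module is installed in compiled form; this text tells all that it offers.
- The arm moves only by the tool apply_moves, never from a script. Its argument "deltas" is a list of rows, each an object with "dp": the shift along the tool's x, y, z in m, a list of three; "roll": the turn about the tool's y in rad; "grip": the closure, from -1 (fully open) to 1 (shut). In form: [{"dp": [tx, ty, tz], "roll": roll, "grip": grip}, ...]. A call has 1 to 10 rows; each row shifts and turns the commanded pose from where the row before left it, along the tool's axes as they then stand; what a row does not reach is not made up. A row lasts 1/8 s, in which the tool goes at most 62.5 mm and 10.7 degrees, less where a joint would pass 70% of its speed; a pose out of reach is approached as far as the arm can. A call with a gripper value outside its range is refused whole. The fingers move at their own pace and stop on an object; "newtons" is the grip in N (left out, the last holds). Time passes only in rows, so rows that do not move let the fingers close. It gives the time, the measured TCP pose, the force and the opening at its end, in the units of the state.
- ctrl.get_obs(): the state, without advancing time (a new reading comes with each control period).
- imaging.camera(name): name is "scene" or "side" or "wrist"; returns the picture (400x640x3 uint8, blue, green, red); there is no depth.
- imaging.camera_info(name): a dict with "K" (3x3 intrinsics, pixels), "world_from_camera" (4x4, takes a point from camera to world coordinates). Camera axes: x right, y down, z forward; pixel columns grow to the right and rows downward; lengths in m; the calibration is good to about 2 mm. A picture is of the moment at which its call begins: read the wrist's pose just before it. camera_info takes no time and is no camera call; for the wrist camera it gives the pose at the moment of the call.
- ctrl.hand_in(): hands the job in, once; it reports no verdict.
The state is a dict: "time_s": time; "qpos": joint angles; "joint_vel": joint speeds; "tau": joint torques, N m; "ee_pos": TCP position; "eef_rot": TCP orientation; "force": force on the tool from outside, world axes, zero at the start; "moment": the same for the moment, N m; "grip_width": finger opening in m.
Only numpy, scipy, OpenCV 4.12 (cv2) and the standard library are available. Lean on these libraries where they do the work, as an engineer would, in place of code of your own. Each camera call takes 0.05 s, during which the arm holds its last target. There are 200 camera calls.

## Task

Check the bushing bore of the clamped housing with the double-ended plug gauge: slide the go end (the long slim pin) in until the handle meets the housing's face, draw it out, turn the gauge end for end and press the no-go end (the short thick pin) gently and squarely against the bore for a moment to confirm that it will not enter; do not force either end. Then lay the gauge back in its V rest and slide the guard screen shut until its tongue is fully home in the interlock switch. Do not drop the gauge, and leave the other things on the bench where they are.

Things in the scene. Friction and masses are not known exactly. Their poses are not given: they have to be found in the camera images.
- gauge_mid (a point): Loose double-ended plug gauge, 143 mm long, 0.17 to 0.35 kg, lying level in the V rest at the start: a round knurled aluminium handle, 28 mm diameter and 90 mm long, with a bright steel pin in each end. This point is the middle of the handle on the gauge's axis. Own x runs along the axis towards the go end. Grip it by the middle of the handle.
- go_tip (a point): Centre of the flat end of the go pin, 80 mm along +x from the handle's middle. The go pin is the long slim one: 18.6 mm diameter, 35 mm long including a 3.5 mm lead taper to 15 mm at the tip.
- nogo_tip (a point): Centre of the flat end of the no-go pin, 63 mm along -x from the handle's middle. The no-go pin is the short thick one: 22.4 mm diameter, 18 mm long.
- bore (a point): Centre of the bore's mouth, 60 mm above the bench, on the flat front face of the clamped housing. The bore is level, 20 mm diameter, right through, with a thin brass ring round its mouth. Own x points level out of the bore (away from the robot, within 0.3 rad), so the gauge enters along -x; own y is level, the way the guard opens; z up.
- housing: The grey bearing housing to be checked: a block 60 mm wide and 45 mm thick, its top 93 mm above the bench (grease nipple 101 mm), on a foot 103 mm wide; firmly clamped on the fixture plate by a low strap clamp (top 55 mm) each side. Origin on the bench straight below the bore's mouth, axes like the bore's.
- station: The fixed fixture. Origin and axes as the housing's. Its plate, 15 mm thick, spans x -65 to +50, y -100 to +245 mm. The guard's rail, 27 mm high, crosses in front of the housing at x = 26 mm. A clear fixed screen 110 mm high stands behind at x = -60 mm, y -91 to +91 mm.
- slot (a point): Mouth of the slot in the guard interlock switch, 92 mm above the bench, facing the guard (+y). The switch is a black and grey box 32 mm (x) by 34 mm (y), its top 109 mm above the bench, fixed beside the housing on the -y side; the slot's mouth is at x 26, y -58 mm from the bore. Own axes like the bore's.
- guard (a joint): Opening of the sliding guard screen in m along the bore point's +y: 0 is shut, in front of the bore, with the tongue fully home in the switch; up to 0.19 is open. It starts 0.14 to 0.185 open, stays where it is left, and needs about 2 to 4 N of push. Hard stop at 0.
- guard_edge (a point): Top of the guard's trailing edge (its +y edge, away from the switch), mid-thickness, 118 mm above the bench. The guard is a clear screen in an aluminium frame: 12 mm thick (x), 100 mm wide (y), 27 to 118 mm above the bench, 26 mm in front of the housing. Push it shut by this edge. An 8 mm upright pull bar stands 28 mm off its front, 7 mm from this edge. Own axes like the bore's.
- tongue_tip (a point): Tip of the flat steel tongue (3 mm thick, 15 mm high, 92 mm above the bench) that sticks 30 mm out of the guard's leading edge towards the switch. Shut, it is 22 mm deep in the switch's slot.
- rest_mid (a point): Middle of the gauge's place in its rest, 60 mm above the bench; own x along the gauge's axis. Fixed: base 110 x 66 x 10 mm, two black V-notched uprights 10 mm thick at 33 mm either side along x, tops 64 mm above the bench, 62 mm wide outside, 56 mm apart; 45-degree V faces open upwards to 48 mm. The gauge may lie either way round.
- bin: Bystander: blue plastic bin 130 x 100 x 60 mm high with brass bushings, 0.8 kg, on the bench on the other side of the fixture from the rest. Origin at the centre of its underside.
- spare: Bystander: a spare bearing housing of the same kind, 103 x 45 mm, 86 mm high, standing loose on the bench. Origin at the centre of its underside.
- oil: Bystander: white oil bottle, 52 mm diameter, 150 mm high, standing on the bench. Origin at the centre of its underside.
- wrench: Bystander: open-ended wrench 160 mm long lying on the bench in front of the fixture (+x side). Origin at the centre of its underside.
Mind the look-alikes: they are no part of the job. What is meant by the part that bears gauge_mid is not brown, and is the smaller of those in its own colour.

How it is judged:
On the way, in this order (a step that is already met when the one before it is completed fails the run):
1. the go end is fully in the bore: the handle's shoulder within 2.5 mm of the housing's face (x of go_tip in the frame of bore between -0.038 and -0.0325 m and y of go_tip in the frame of bore between -0.004 and 0.004 m and z of go_tip in the frame of bore between -0.004 and 0.004 m), for 0.1 s.
2. the no-go end is pressed (more than 1 N) squarely (within 0.08 rad) on the mouth of the bore, its centre within 3 mm of the mouth's centre, and stays out (distance between nogo_tip and bore below 0.003 m and angle between the x axis of gauge_mid and the x axis of bore, either way round below 0.08 rad and contact force between gauge and housing above 1 N), for 0.3 s.
At the end, for the whole second after the job is handed in: The gauge lies at rest in both V's of its rest, either way round, within 10 mm of the middle along the axis and 4 mm across, and the guard is within 4 mm of fully shut, its tongue home in the switch (x of gauge_mid in the frame of rest_mid between -0.01 and 0.01 m and y of gauge_mid in the frame of rest_mid between -0.004 and 0.004 m and z of gauge_mid in the frame of rest_mid between -0.004 and 0.004 m and angle between the x axis of gauge_mid and the x axis of rest_mid, either way round below 0.08 rad and linear speed of gauge below 0.01 m/s and value of joint guard below 0.004 m); the robot touches nothing.
It fails at once if the gauge is forced: pressed on the housing with more than 40 N (contact force between gauge and housing above 40 N).
It fails at once if the gauge is dropped onto the bench (height (world z) of gauge_mid below 0.04 m).
It fails at once if the bin, spare housing, oil bottle or wrench is moved by more than 20 mm, or the bottle tipped (distance of any of bin, spare, oil, wrench from where it was at the start of the episode above 0.02 m or angle between oil's own z axis and vertical above 0.3 rad).
It also fails if it takes over 72 s, if anything falls off the work surface, if the arm or the gripper's body presses on something with over 40 N, if the wrist force passes 120 N, or if a joint passes its speed limit or range.

## Working session

There is one attempt and no reset: what is moved stays moved. The work goes in short steps, Python scripts to look and compute and a tool call to move; the robot and the scene stay as the last step left them, time stands still between calls to the robot, and variables do not carry over. Pictures are saved under pics/ and viewed, about 8 in all and at most 12, crops included, and the job is handed in when it is done.

Besides the shell and the picture viewer there is one more tool, called after "Call:" as a command line: name --argument value ..., lists and objects as JSON in quotes. apply_moves: Moves the arm, as the interface text tells. Its arguments: {"type":"object","properties":{"deltas":{"type":"array"},"newtons":{"type":"number"}},"required":["deltas"]}

```bash
mkdir -p pics; python3 - <<'E'
from station import ctrl, imaging
import cv2,numpy as np
np.set_printoptions(precision=4,suppress=True)
for n in ["scene","side","wrist"]:
    i=imaging.camera_info(n); print(n,np.array(i["K"]).tolist()); print(np.array(i["world_from_camera"]))
    im=imaging.camera(n); cv2.imwrite(f"pics/{n}0.png",im)
o=ctrl.get_obs(); print(o)
a=[cv2.imread(f"pics/{n}0.png") for n in ["scene","side"]]
E
```

```text
scene [[373.218930370346, 0.0, 321.86377339351225], [0.0, 373.218930370346, 199.667601697231], [0.0, 0.0, 1.0]]
[[-0.0543  0.8319 -0.5523  1.1649]
 [ 0.9985  0.0409 -0.0367 -0.0024]
 [-0.008  -0.5535 -0.8328  0.9944]
 [ 0.      0.      0.      1.    ]]
side [[379.2272187924365, 0.0, 320.87498643806407], [0.0, 379.2272187924365, 195.834545865283], [0.0, 0.0, 1.0]]
[[-0.9444 -0.2378  0.2272  0.2648]
 [-0.3284  0.7201 -0.6113  0.704 ]
 [-0.0182 -0.6519 -0.7581  1.0157]
 [ 0.      0.      0.      1.    ]]
wrist [[350.4137074837881, 0.0, 320.884332702656], [0.0, 350.4137074837881, 202.57223830327513], [0.0, 0.0, 1.0]]
[[ 0.3389 -0.9115 -0.2332  0.2539]
 [-0.9408 -0.3287 -0.0825 -0.494 ]
 [-0.0014  0.2473 -0.9689  0.3833]
 [ 0.      0.      0.      1.    ]]
{'time_s': 0.15, 'qpos': array([-1.2906,  0.3003,  1.5215, -0.    ,  1.3207, -0.0666]), 'joint_vel': array([-0.0002,  0.0004, -0.0026, -0.0023, -0.0022,  0.0011]), 'tau': array([ -0.0002, -53.1962, -35.282 ,   0.0708,   0.0236,  -0.0001]), 'ee_pos': array([ 0.1869, -0.517 ,  0.193 ]), 'eef_rot': array([-1.5707,  0.0009, -1.224 ]), 'force': array([-0.0334,  1.2321,  0.0594]), 'moment': array([0.0061, 0.013 , 0.0484]), 'grip_width': 0.09393589313685546}
```

View pics/scene0.png

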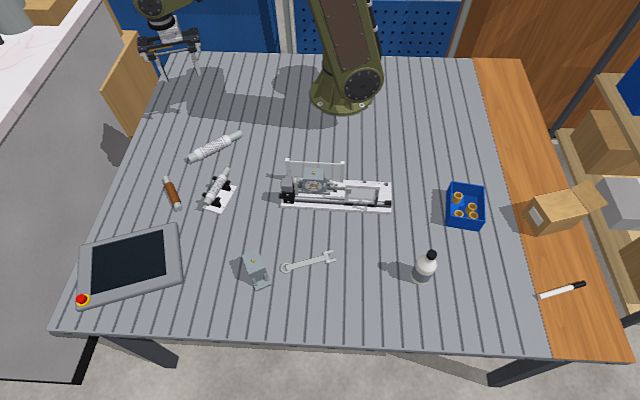

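View pics/side0.png

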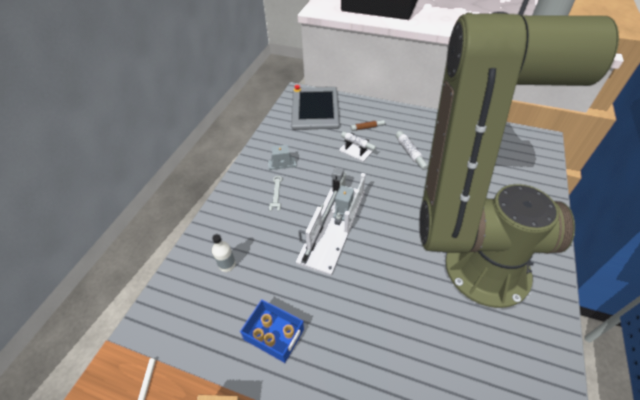

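Scene: the gauge in the V rest is at (217,187); a larger aluminium one lies on the bench at (215,147) and a brown one at (172,192). The one in the rest fits: it is not brown and is the smaller of the two in its colour. The fixture is at (335,190), with the guard open to the right. I'll confirm in an enlarged crop.

```bash
python3 - <<'E'
import cv2,numpy as np
im=cv2.imread("pics/scene0.png")
a=cv2.resize(im[155:215,270:400],None,fx=6,fy=6,interpolation=cv2.INTER_CUBIC)
b=cv2.resize(im[160:215,190:250],None,fx=4,fy=4,interpolation=cv2.INTER_CUBIC)
s=cv2.imread("pics/side0.png")
c=cv2.resize(s[125:165,335:435],None,fx=5,fy=5,interpolation=cv2.INTER_CUBIC)
o=np.zeros((600,800,3),np.uint8); o[:360,:780]=a;o[365:365+220,:240]=b;o[365:565,250:750]=c
cv2.imwrite("pics/c1.png",o)
E
```

```text
(no output)
```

View pics/c1.png

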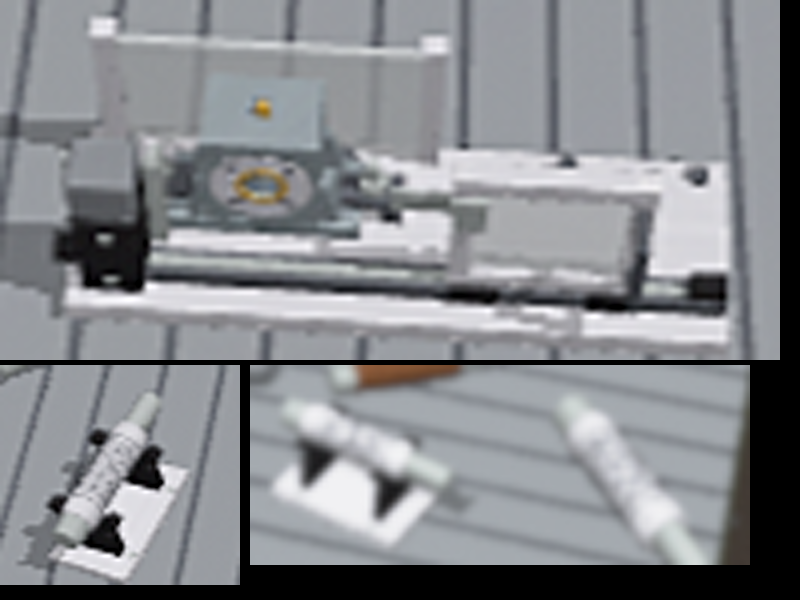

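Crop: in the rest, the slim go pin points up-right, towards the robot, with its tip at about (228,167.5). The thick no-go end is at (206,203). It is clearly the smaller aluminium gauge. The bore is at (313.7,186), and the guard frame spans about x 345–379.

```bash
cat > h.py <<'E'
import numpy as np
from station import ctrl, imaging
np.set_printoptions(precision=4,suppress=True)
def back(K,T,uv,z):
    K,T=np.array(K),np.array(T); d=T[:3,:3]@np.linalg.inv(K)@np.array([uv[0],uv[1],1.])
    return T[:3,3]+d*(z-T[2,3])/d[2]
def proj(K,T,p):
    K,T=np.array(K),np.array(T); q=K@(T[:3,:3].T@(np.array(p)-T[:3,3])); return q[:2]/q[2]
E
python3 - <<'E'
from h import *
i=imaging.camera_info("scene"); B=lambda u,v,z:back(i["K"],i["world_from_camera"],(u,v),z)
for n,a in dict(go=(228,167.5,.06),nogo=(206,203,.06),mid=(217,186.5,.06),bore=(313.7,186,.06),fl=(280.8,205.8,.015),fr=(391.7,212.5,.015),br=(390.8,181.7,.015),
  baseA=(190+185/4,160+100/4,.01),baseB=(190+125/4,160+215/4,.01),oil=(424,275,0),spare=(257,275,0),w=(308,262,0),gtop_r=(270+655/6,155+192/6,.118),gtop_l=(270+450/6,155+190/6,.118)).items(): print(n,B(*a))
E
```

```text
go [ 0.4367 -0.3499  0.06  ]
nogo [ 0.5743 -0.3897  0.06  ]
mid [ 0.5125 -0.3695  0.06  ]
bore [ 0.496  -0.0714  0.06  ]
fl [ 0.5447 -0.1722  0.015 ]
fr [0.5522 0.1716 0.015 ]
br [0.4345 0.1744 0.015 ]
baseA [ 0.4685 -0.3275  0.01  ]
baseB [ 0.5797 -0.3541  0.01  ]
oil [0.7456 0.2548 0.    ]
spare [ 0.7696 -0.2153  0.    ]
w [ 0.7227 -0.0743  0.    ]
gtop_r [0.5319 0.1215 0.118 ]
gtop_l [0.5355 0.0232 0.118 ]
```

Call:
apply_moves --deltas '[{"dp": [-0.003, 0, 0.045], "roll": 0, "grip": -1}, {"dp": [-0.003, 0, 0.045], "roll": 0, "grip": -1}, {"dp": [-0.003, 0, 0.045], "roll": 0, "grip": -1}, {"dp": [-0.003, 0, 0.045], "roll": 0, "grip": -1}, {"dp": [-0.003, 0, 0.045], "roll": 0, "grip": -1}, {"dp": [-0.003, 0, 0.045], "roll": 0, "grip": -1}, {"dp": [-0.003, 0, 0.045], "roll": 0, "grip": -1}, {"dp": [-0.004, 0, 0.042], "roll": 0, "grip": -1}]'

```text
time_s: 1.15
ee_pos: [0.5155, -0.3715, 0.1931]
eef_rot: [-1.571, 0.0, -1.224]
force: [-1.1, -0.6, 0.0]
grip_width: 0.094
```

Call:
apply_moves --deltas '[{"dp": [0, 0, 0], "roll": 0.105, "grip": -1}, {"dp": [0, 0, 0], "roll": 0.105, "grip": -1}, {"dp": [0, 0, 0], "roll": 0.105, "grip": -1}, {"dp": [0, 0, 0], "roll": 0.105, "grip": -1}, {"dp": [0, 0, 0], "roll": 0.105, "grip": -1}, {"dp": [0, 0, 0], "roll": 0.105, "grip": -1}, {"dp": [0, 0, 0], "roll": 0, "grip": -1}, {"dp": [0, 0, 0], "roll": 0, "grip": -1}]'

```text
time_s: 2.15
ee_pos: [0.5141, -0.3723, 0.1933]
eef_rot: [-1.571, 0.0, -1.852]
force: [0.6, 0.1, 0.1]
grip_width: 0.0941
```

```bash
cat >> h.py <<'E'
import cv2,json
def snap(name,cam="wrist"):
    o=ctrl.get_obs(); i=imaging.camera_info(cam); im=imaging.camera(cam)
    cv2.imwrite(f"pics/{name}.png",im)
    json.dump(dict(K=np.array(i["K"]).tolist(),T=np.array(i["world_from_camera"]).tolist()),open(f"pics/{name}.json","w"))
    st(o); return im
def st(o=None):
    o=o or ctrl.get_obs(); print("t",o["time_s"],"p",o["ee_pos"],"rot",o["eef_rot"],"F",o["force"],"w",round(o["grip_width"],4),"q",o["qpos"])
def ld(name): d=json.load(open(f"pics/{name}.json")); return d["K"],d["T"]
def todp(dx,dy,yaw=None):
    "world xy shift -> tool x,z"
    y=ctrl.get_obs()["eef_rot"][2] if yaw is None else yaw
    return np.array([dx*np.cos(y)+dy*np.sin(y), -dx*np.sin(y)+dy*np.cos(y)])
E
python3 - <<'E'
from h import *
im=snap("w1")
E
```

```text
t 2.15 p [ 0.5141 -0.3723  0.1933] rot [-1.5711  0.0001 -1.8516] F [0.6108 0.0775 0.0744] w 0.0941 q [-0.6845  0.4924  1.2555  0.      1.3941  1.1671]
```

View pics/w1.png

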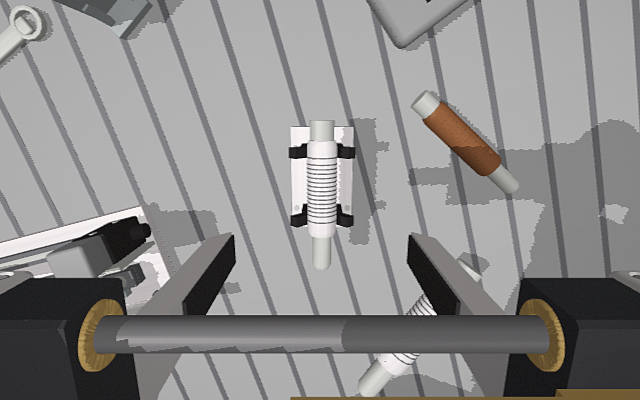

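Wrist view: the gauge lies in the rest along column ~322. The no-go end is at the top (row ~121), the handle runs over rows ~141–237, and the go tip is at (321,268). The jaws straddle it left and right.

```bash
python3 - <<'E'
from h import *
K,T=ld("w1")
im=cv2.imread("pics/w1.png"); g=cv2.cvtColor(im,cv2.COLOR_BGR2GRAY).astype(int)
for r in (130,145,232,250): print(r,g[r,298:346].tolist())
print(g[112:145,322].tolist()); print(g[228:272,321].tolist())
a=back(K,T,(322,141),.074);b=back(K,T,(321.5,237),.074)
print(a,b,(a+b)/2,np.linalg.norm(a-b),np.arctan2(*(a-b)[[1,0]]))
a=back(K,T,(322,130),.06);b=back(K,T,(321.5,250),.06);print(a,b,np.arctan2(*(a-b)[[1,0]]))
E
```

```text
130 [244, 245, 243, 244, 244, 244, 243, 242, 242, 243, 245, 223, 182, 175, 187, 193, 197, 205, 216, 220, 218, 219, 217, 213, 208, 205, 204, 200, 195, 191, 187, 177, 168, 158, 143, 118, 227, 247, 241, 240, 241, 243, 242, 244, 245, 213, 185, 189]
145 [255, 255, 223, 71, 15, 26, 30, 14, 18, 183, 206, 208, 215, 222, 228, 229, 232, 238, 243, 245, 245, 245, 244, 244, 243, 242, 241, 242, 237, 231, 227, 222, 217, 211, 205, 194, 185, 181, 134, 44, 17, 21, 23, 17, 17, 187, 210, 206]
232 [179, 178, 179, 180, 179, 180, 179, 180, 178, 177, 185, 205, 217, 226, 232, 235, 235, 236, 236, 240, 241, 238, 237, 237, 237, 235, 236, 237, 231, 223, 217, 213, 205, 193, 185, 178, 159, 134, 120, 144, 175, 182, 180, 180, 179, 179, 178, 179]
250 [144, 174, 181, 179, 178, 179, 179, 180, 179, 179, 179, 178, 179, 181, 165, 171, 185, 192, 200, 205, 209, 211, 211, 211, 208, 207, 205, 199, 193, 182, 167, 153, 127, 165, 183, 179, 180, 183, 165, 133, 123, 125, 126, 120, 145, 175, 182, 178]
[179, 179, 180, 179, 179, 179, 180, 181, 157, 214, 211, 210, 209, 209, 209, 209, 209, 208, 208, 209, 209, 208, 209, 209, 209, 209, 208, 208, 208, 205, 242, 244, 244]
[237, 237, 237, 237, 237, 238, 236, 234, 233, 231, 208, 211, 210, 211, 212, 211, 211, 211, 211, 211, 211, 210, 211, 209, 210, 211, 211, 210, 210, 211, 210, 208, 209, 208, 208, 209, 209, 210, 209, 209, 204, 200, 178, 178]
[ 0.5595 -0.3875  0.074 ] [ 0.4744 -0.3625  0.074 ] [ 0.517 -0.375  0.074] 0.0887034550388936 -0.28637869509146363
[ 0.5679 -0.39    0.06  ] [ 0.4565 -0.3573  0.06  ] -0.28535659606634867
```

Call:
apply_moves --deltas '[{"dp": [0.001, 0.03, 0.003], "roll": 0, "grip": -1}, {"dp": [0, 0.03, 0], "roll": 0, "grip": -1}, {"dp": [0, 0.03, 0], "roll": 0, "grip": -1}, {"dp": [0, 0.03, 0], "roll": 0, "grip": -1}, {"dp": [0, 0.021, 0], "roll": 0, "grip": -1}, {"dp": [0, 0, 0], "roll": 0, "grip": -1}, {"dp": [0, 0, 0], "roll": 0, "grip": -1}]' --newtons 40

```text
time_s: 3.08
ee_pos: [0.5172, -0.3745, 0.0535]
eef_rot: [-1.57, -0.0, -1.853]
force: [1.0, -0.4, 1.1]
grip_width: 0.0941
```

Call:
apply_moves --deltas '[{"dp": [0, 0, 0], "roll": 0, "grip": 1}, {"dp": [0, 0, 0], "roll": 0, "grip": 1}, {"dp": [0, 0, 0], "roll": 0, "grip": 1}, {"dp": [0, 0, 0], "roll": 0, "grip": 1}, {"dp": [0, 0, 0], "roll": 0, "grip": 1}, {"dp": [0, 0, 0], "roll": 0, "grip": 1}, {"dp": [0, 0, 0], "roll": 0, "grip": 1}, {"dp": [0, 0, 0], "roll": 0, "grip": 1}]' --newtons 40

```text
time_s: 4.08
ee_pos: [0.5168, -0.3739, 0.0524]
eef_rot: [-1.571, 0.0, -1.854]
force: [1.0, 3.3, 0.8]
grip_width: 0.024
```

Call:
apply_moves --deltas '[{"dp": [0, 0, 0], "roll": 0, "grip": 1}, {"dp": [0, 0, 0], "roll": 0, "grip": 1}]'

```text
time_s: 4.32
ee_pos: [0.5168, -0.3739, 0.0524]
eef_rot: [-1.571, 0.0, -1.854]
force: [1.5, 4.5, 0.4]
grip_width: 0.0241
```

```bash
python3 - <<'E'
from h import *
im=snap("w2")
E
```

```text
t 4.325 p [ 0.5168 -0.3739  0.0524] rot [-1.5709  0.0004 -1.8539] F [1.4679 4.5371 0.4384] w 0.0241 q [-0.6839  0.6307  1.383   0.0003  1.1282  1.1699]
```

View pics/w2.png

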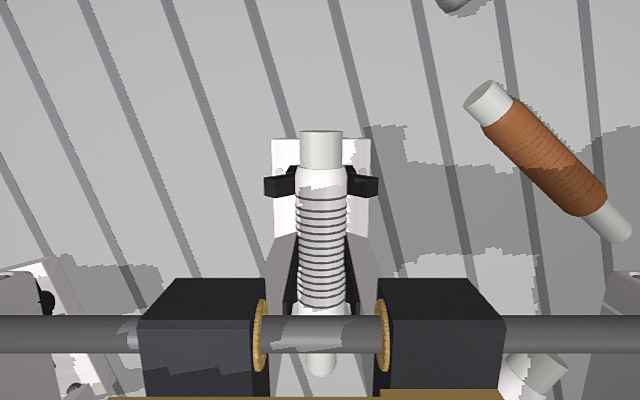

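The gauge is gripped mid-handle: the handle is centred at column ~321.5, between the fingers. Next I lift, align with the station yaw and carry it to a viewpoint beside the bore.

Call:
apply_moves --deltas '[{"dp": [0, -0.008, 0], "roll": 0, "grip": 1}, {"dp": [0, -0.035, 0], "roll": 0, "grip": 1}, {"dp": [0, -0.04, 0], "roll": 0, "grip": 1}, {"dp": [0, -0.035, 0], "roll": 0, "grip": 1}, {"dp": [0, 0, 0], "roll": -0.087, "grip": 1}, {"dp": [0, 0, 0], "roll": -0.087, "grip": 1}, {"dp": [0, 0, 0], "roll": -0.086, "grip": 1}]'

```text
time_s: 5.25
ee_pos: [0.5165, -0.3745, 0.1708]
eef_rot: [-1.571, -0.001, -1.591]
force: [0.1, -0.5, -2.6]
grip_width: 0.0241
```

Call:
apply_moves --deltas '[{"dp": [-0.035, 0, 0.006], "roll": 0, "grip": 1}, {"dp": [-0.04, 0, 0.006], "roll": 0, "grip": 1}, {"dp": [-0.04, 0, 0.006], "roll": 0, "grip": 1}, {"dp": [-0.04, 0, 0.006], "roll": 0, "grip": 1}, {"dp": [-0.04, 0, 0.006], "roll": 0, "grip": 1}, {"dp": [-0.029, 0, 0.004], "roll": 0, "grip": 1}, {"dp": [0, 0, 0], "roll": 0, "grip": 1}, {"dp": [0, 0, 0], "roll": 0, "grip": 1}, {"dp": [0, 0, 0], "roll": 0, "grip": 1}]'

```text
time_s: 6.38
ee_pos: [0.5558, -0.152, 0.1705]
eef_rot: [-1.571, -0.0, -1.595]
force: [-0.4, -0.3, -3.3]
grip_width: 0.024
```

```bash
python3 - <<'E'
from h import *
im=snap("w3")
E
```

```text
t 6.375 p [ 0.5558 -0.152   0.1705] rot [-1.5708 -0.0002 -1.5952] F [-0.3905 -0.3056 -3.3336] w 0.024 q [-0.3304  0.3768  1.4729 -0.0002  1.2918  1.2648]
```

View pics/w3.png

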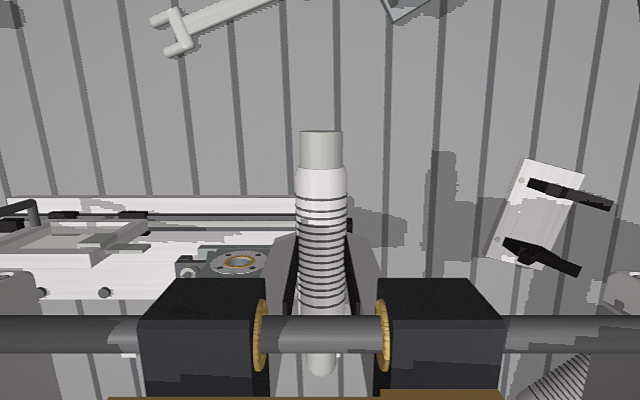

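Wrist view: the brass ring of the bore is at about (240,262), on the housing's front face. The plate's front edge is near row 197, and the empty rest is at (545,215). I'll enlarge it.

```bash
python3 - <<'E'
import cv2,numpy as np
im=cv2.imread("pics/w3.png")
a=cv2.resize(im[238:288,170:300],None,fx=6,fy=6,interpolation=cv2.INTER_CUBIC)
b=cv2.resize(im[185:240,0:300],None,fx=2.6,fy=2.6,interpolation=cv2.INTER_CUBIC)
o=np.zeros((460,780,3),np.uint8); o[:300]=a;o[310:310+b.shape[0],:b.shape[1]]=b
cv2.imwrite("pics/c3.png",o)
# brass mask ellipse
h=cv2.cvtColor(im,cv2.COLOR_BGR2HSV); m=cv2.inRange(h[238:285,200:275],(12,90,60),(30,255,255))
c=np.argwhere(m)[:,::-1]+[200,238]; c=c[c[:,0]<262]
print(len(c),c.min(0),c.max(0),cv2.fitEllipse(cv2.convexHull(c.astype(np.int32))))
g=cv2.cvtColor(im,cv2.COLOR_BGR2GRAY).astype(int)
for u in range(20,290,30): print(u,g[188:204,u].tolist())
E
```

```text
161 [224 255] [254 267] ((239.03533935546875, 261.1717834472656), (12.324896812438965, 30.773513793945312), 83.81364440917969)
20 [156, 156, 156, 155, 156, 156, 160, 131, 120, 102, 207, 228, 238, 142, 43, 40]
50 [134, 132, 147, 147, 153, 162, 165, 134, 123, 113, 210, 226, 222, 220, 220, 220]
80 [158, 157, 158, 156, 158, 159, 163, 123, 124, 121, 158, 168, 196, 192, 193, 193]
110 [157, 158, 158, 157, 158, 160, 164, 122, 120, 114, 215, 229, 226, 210, 167, 165]
140 [158, 158, 158, 160, 157, 160, 164, 122, 121, 116, 219, 230, 222, 219, 218, 217]
170 [159, 159, 159, 158, 159, 159, 164, 120, 122, 119, 217, 228, 224, 222, 219, 219]
200 [163, 160, 148, 154, 155, 146, 154, 122, 122, 118, 218, 227, 223, 222, 221, 221]
230 [158, 158, 159, 158, 157, 160, 164, 121, 123, 120, 220, 225, 223, 222, 220, 222]
260 [159, 160, 159, 159, 160, 160, 166, 122, 125, 103, 219, 224, 220, 222, 220, 220]
```

View pics/c3.png

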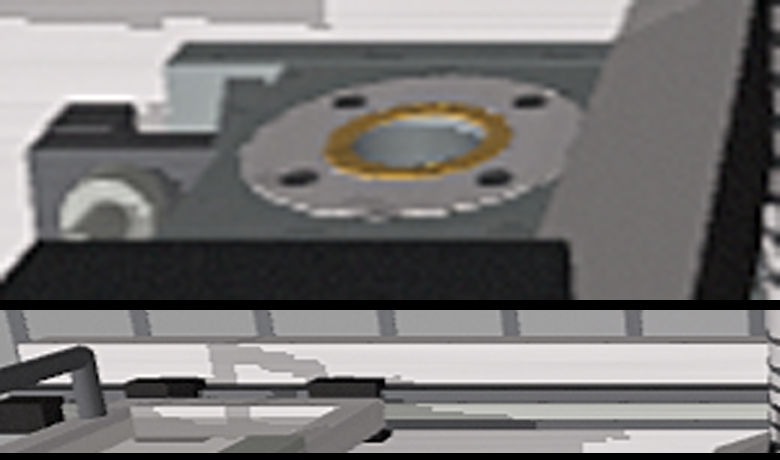

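```bash
python3 - <<'E'
from h import *
K,T=ld("w3"); p=np.array([0.5558,-0.152,0.1705]);yaw=-1.5952
im=cv2.imread("pics/w3.png"); g=cv2.cvtColor(im,cv2.COLOR_BGR2GRAY).astype(int)
for r in (150,180): print(r,g[r,290:304].tolist(),g[r,338:352].tolist())
b=back(K,T,(239.6,261.6),.06); print("bore",b)
n=back(K,T,(321,150),.1785);h=back(K,T,(321,190),.1785);print(n,h,"axis yaw",np.arctan2(*(n-h)[[1,0]]),"tool z",yaw+np.pi/2)
a=back(K,T,(20,198),.015);c=back(K,T,(260,198),.015);d=c-a;print("edge theta",np.arctan2(-d[1],d[0])+0, np.arctan2(d[0],-d[1]),a,c)
for q in (b,n,h): print("rel TCP tool x,z",todp(*(q-p)[:2],yaw=yaw))
print("tcp proj",proj(K,T,p+[0,0,.008]))
E
```

```text
150 [109, 104, 136, 159, 160, 158, 158, 160, 162, 147, 145, 154, 162, 166] [138, 131, 125, 115, 135, 157, 159, 159, 159, 159, 159, 159, 159, 158]
180 [109, 109, 107, 112, 148, 171, 177, 182, 187, 193, 197, 200, 205, 209] [192, 191, 187, 179, 175, 168, 161, 155, 142, 153, 160, 159, 159, 160]
bore [ 0.4957 -0.0761  0.06  ]
[ 0.6085 -0.1543  0.1785] [ 0.5873 -0.1538  0.1785] axis yaw -0.025277320506458156 tool z -0.024403673205103393
edge theta 1.5961386386846572 -0.025342311889760605 [0.5512 0.1527 0.015 ] [ 0.545  -0.0908  0.015 ]
rel TCP tool x,z [-0.0744 -0.062 ]
rel TCP tool x,z [0.0011 0.0527]
rel TCP tool x,z [0.001  0.0315]
tcp proj [319.1667 245.6466]
```

Call:
apply_moves --deltas '[{"dp": [-0.035, 0, 0.017], "roll": 0, "grip": 1}, {"dp": [-0.035, 0, 0.016], "roll": 0, "grip": 1}, {"dp": [-0.0054, 0, 0], "roll": 0, "grip": 1}, {"dp": [0, 0.035, 0], "roll": 0, "grip": 1}, {"dp": [0, 0.04, 0], "roll": 0, "grip": 1}, {"dp": [0, 0.035, 0], "roll": 0, "grip": 1}, {"dp": [0, 0.008, 0], "roll": 0, "grip": 1}, {"dp": [0, 0, 0], "roll": 0, "grip": 1}, {"dp": [0, 0, 0], "roll": 0, "grip": 1}]'

```text
time_s: 7.55
ee_pos: [0.5915, -0.0768, 0.0541]
eef_rot: [-1.568, -0.0, -1.594]
force: [-0.7, -0.4, -2.4]
grip_width: 0.0243
```

```bash
python3 - <<'E'
from h import *
st()
a=snap("s4","scene"); b=snap("d4","side")
c=cv2.resize(a[150:215,270:370],None,fx=7,fy=7,interpolation=cv2.INTER_CUBIC)
cv2.imwrite("pics/c4.png",c)
E
```

```text
t 7.55 p [ 0.5915 -0.0768  0.0541] rot [-1.5684 -0.0004 -1.5942] F [-0.6676 -0.403  -2.4115] w 0.0243 q [-0.1905  0.5439  1.5188 -0.      1.0764  1.4037]
t 7.55 p [ 0.5915 -0.0768  0.0541] rot [-1.5684 -0.0004 -1.5942] F [-0.6676 -0.403  -2.4115] w 0.0243 q [-0.1905  0.5439  1.5188 -0.      1.0764  1.4037]
t 7.6 p [ 0.5914 -0.0767  0.054 ] rot [-1.5684 -0.0004 -1.5941] F [-0.427  -0.1985 -2.734 ] w 0.0241 q [-0.1904  0.544   1.519  -0.      1.0762  1.4038]
```

View pics/c4.png

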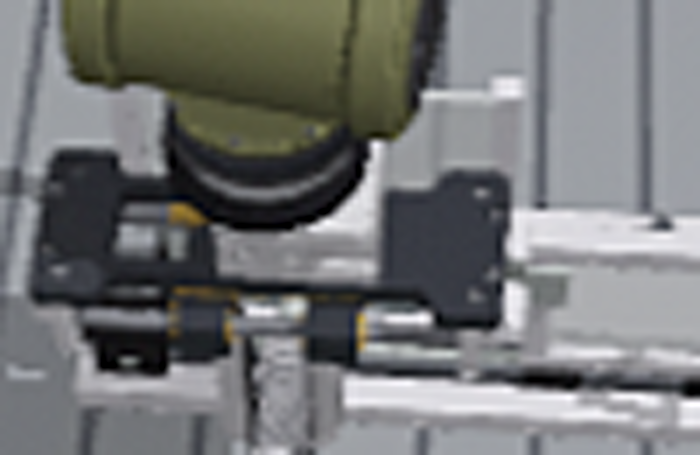

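Here the gripper hides the bore in the scene view, so I'll let it settle and feel my way in with small steps.

Call:
apply_moves --deltas '[{"dp": [0, 0, 0], "roll": 0, "grip": 1}, {"dp": [0, 0, 0], "roll": 0, "grip": 1}, {"dp": [0, 0, 0], "roll": 0, "grip": 1}]'

```text
time_s: 8.02
ee_pos: [0.5907, -0.0764, 0.0525]
eef_rot: [-1.571, 0.0, -1.594]
force: [-0.2, -0.4, -2.3]
grip_width: 0.0243
```

```bash
python3 - <<'E'
from h import *
st()
p=ctrl.get_obs()["ee_pos"]; print(todp(*(p-[0.5558,-0.152,0])[:2],yaw=-1.5961))
E
```

```text
t 8.025 p [ 0.5907 -0.0764  0.0525] rot [-1.5707  0.     -1.5939] F [-0.1745 -0.3855 -2.3472] w 0.0243 q [-0.1901  0.5457  1.5202  0.      1.0756  1.4038]
[-0.0765  0.033 ]
```

Call:
apply_moves --deltas '[{"dp": [0.0006, 0, 0], "roll": 0.002, "grip": 1}, {"dp": [0, 0, -0.004], "roll": 0, "grip": 1}, {"dp": [0, 0, -0.004], "roll": 0, "grip": 1}, {"dp": [0, 0, -0.004], "roll": 0, "grip": 1}, {"dp": [0, 0, -0.003], "roll": 0, "grip": 1}, {"dp": [0, 0, -0.002], "roll": 0, "grip": 1}, {"dp": [0, 0, -0.002], "roll": 0, "grip": 1}, {"dp": [0, 0, 0], "roll": 0, "grip": 1}, {"dp": [0, 0, 0], "roll": 0, "grip": 1}]'

```text
time_s: 9.15
ee_pos: [0.5718, -0.0765, 0.0525]
eef_rot: [-1.571, -0.0, -1.596]
force: [-0.0, -0.1, -2.9]
grip_width: 0.0245
```

Call:
apply_moves --deltas '[{"dp": [0, 0, -0.002], "roll": 0, "grip": 1}, {"dp": [0, 0, -0.002], "roll": 0, "grip": 1}, {"dp": [0, 0, -0.002], "roll": 0, "grip": 1}, {"dp": [0, 0, -0.002], "roll": 0, "grip": 1}, {"dp": [0, 0, 0], "roll": 0, "grip": 1}]'

```text
time_s: 9.78
ee_pos: [0.5636, -0.0763, 0.0525]
eef_rot: [-1.571, -0.0, -1.596]
force: [0.5, 0.5, -2.9]
grip_width: 0.0241
```

Call:
apply_moves --deltas '[{"dp": [0, 0, -0.003], "roll": 0, "grip": 1}, {"dp": [0, 0, -0.003], "roll": 0, "grip": 1}, {"dp": [0, 0, -0.003], "roll": 0, "grip": 1}, {"dp": [0, 0, -0.003], "roll": 0, "grip": 1}, {"dp": [0, 0, -0.003], "roll": 0, "grip": 1}, {"dp": [0, 0, 0], "roll": 0, "grip": 1}]'

```text
time_s: 10.52
ee_pos: [0.5486, -0.076, 0.0525]
eef_rot: [-1.571, 0.0, -1.596]
force: [-0.2, 0.1, -2.9]
grip_width: 0.0242
```

Call:
apply_moves --deltas '[{"dp": [0, 0, -0.002], "roll": 0, "grip": 1}, {"dp": [0, 0, -0.002], "roll": 0, "grip": 1}, {"dp": [0, 0, -0.0015], "roll": 0, "grip": 1}, {"dp": [0, 0, 0], "roll": 0, "grip": 1}]'

```text
time_s: 11.02
ee_pos: [0.5431, -0.0758, 0.0525]
eef_rot: [-1.571, 0.0, -1.596]
force: [-0.1, 0.2, -2.4]
grip_width: 0.0244
```

Call:
apply_moves --deltas '[{"dp": [0, 0, -0.001], "roll": 0, "grip": 1}, {"dp": [0, 0, 0], "roll": 0, "grip": 1}]'

```text
time_s: 11.28
ee_pos: [0.5422, -0.0758, 0.0524]
eef_rot: [-1.571, 0.0, -1.596]
force: [-0.1, -0.1, -3.4]
grip_width: 0.0244
```

Call:
apply_moves --deltas '[{"dp": [0, 0, -0.001], "roll": 0, "grip": 1}, {"dp": [0, 0, 0], "roll": 0, "grip": 1}]'

```text
time_s: 11.52
ee_pos: [0.5412, -0.0758, 0.0525]
eef_rot: [-1.571, -0.0, -1.596]
force: [0.2, 0.3, -2.6]
grip_width: 0.0243
```

Call:
apply_moves --deltas '[{"dp": [0, 0, -0.001], "roll": 0, "grip": 1}, {"dp": [0, 0, 0], "roll": 0, "grip": 1}]'

```text
time_s: 11.78
ee_pos: [0.5411, -0.0758, 0.0529]
eef_rot: [-1.568, -0.0, -1.596]
force: [4.8, 0.2, -3.6]
grip_width: 0.024
```

Call:
apply_moves --deltas '[{"dp": [0, 0, -0.001], "roll": 0, "grip": 1}, {"dp": [0, 0, 0], "roll": 0, "grip": 1}]'

```text
time_s: 12.02
ee_pos: [0.541, -0.0758, 0.0532]
eef_rot: [-1.566, -0.0, -1.596]
force: [10.2, -0.5, -4.0]
grip_width: 0.0245
```

Contact at full depth, about 10 N. The TCP is at x=0.541, where the shoulder was expected to meet the face (0.5407). Now I withdraw, lift and turn.

Call:
apply_moves --deltas '[{"dp": [0, 0, 0.003], "roll": 0, "grip": 1}, {"dp": [0, 0, 0.007], "roll": 0, "grip": 1}, {"dp": [0, 0, 0.01], "roll": 0, "grip": 1}, {"dp": [0, 0, 0.01], "roll": 0, "grip": 1}, {"dp": [0, 0, 0.01], "roll": 0, "grip": 1}, {"dp": [0, 0, 0.01], "roll": 0, "grip": 1}, {"dp": [0, 0, 0.01], "roll": 0, "grip": 1}, {"dp": [0, -0.035, 0], "roll": 0, "grip": 1}, {"dp": [0, -0.04, 0], "roll": 0, "grip": 1}, {"dp": [0, -0.035, 0], "roll": 0, "grip": 1}]'

```text
time_s: 13.28
ee_pos: [0.5996, -0.0773, 0.164]
eef_rot: [-1.57, -0.0, -1.596]
force: [0.4, -1.0, -2.8]
grip_width: 0.0241
```

Call:
apply_moves --deltas '[{"dp": [0, 0, 0], "roll": -0.1745, "grip": 1}, {"dp": [0, 0, 0], "roll": -0.1745, "grip": 1}, {"dp": [0, 0, 0], "roll": -0.1745, "grip": 1}, {"dp": [0, 0, 0], "roll": -0.1745, "grip": 1}, {"dp": [0, 0, 0], "roll": -0.1745, "grip": 1}, {"dp": [0, 0, 0], "roll": -0.1745, "grip": 1}, {"dp": [0, 0, 0], "roll": -0.1745, "grip": 1}, {"dp": [0, 0, 0], "roll": -0.1745, "grip": 1}, {"dp": [0, 0, 0], "roll": -0.1745, "grip": 1}]'

```text
time_s: 14.4
ee_pos: [0.5995, -0.0772, 0.1624]
eef_rot: [-1.571, 0.0, -0.02]
force: [-0.8, -1.1, -2.5]
grip_width: 0.024
```

Call:
apply_moves --deltas '[{"dp": [0, 0, 0], "roll": -0.1745, "grip": 1}, {"dp": [0, 0, 0], "roll": -0.1745, "grip": 1}, {"dp": [0, 0, 0], "roll": -0.1745, "grip": 1}, {"dp": [0, 0, 0], "roll": -0.1745, "grip": 1}, {"dp": [0, 0, 0], "roll": -0.1745, "grip": 1}, {"dp": [0, 0, 0], "roll": -0.1745, "grip": 1}, {"dp": [0, 0, 0], "roll": -0.1745, "grip": 1}, {"dp": [0, 0, 0], "roll": -0.1745, "grip": 1}, {"dp": [0, 0, 0], "roll": -0.1745, "grip": 1}]'

```text
time_s: 15.52
ee_pos: [0.5995, -0.0772, 0.1624]
eef_rot: [-1.571, -0.0, 1.551]
force: [0.4, -0.5, -1.8]
grip_width: 0.024
```

Call:
apply_moves --deltas '[{"dp": [0, 0, 0], "roll": 0, "grip": 1}, {"dp": [0, 0, 0], "roll": 0, "grip": 1}, {"dp": [0, 0, 0], "roll": 0, "grip": 1}]'

```text
time_s: 15.9
ee_pos: [0.5992, -0.0772, 0.1624]
eef_rot: [-1.571, -0.0, 1.543]
force: [0.1, 0.5, -2.4]
grip_width: 0.024
```

```bash
python3 - <<'E'
from h import *
snap("w5")
p=ctrl.get_obs()["ee_pos"]; d=np.array([0.579,-0.0768])-p[:2]; print("to standoff tool x,z",todp(*d),"down",p[2]-.0525)
E
```

```text
t 15.9 p [ 0.5992 -0.0772  0.1624] rot [-1.5707 -0.      1.5427] F [ 0.1132  0.5362 -2.4236] w 0.024 q [-0.1888  0.4455  1.3957  0.      1.3005 -1.7315]
to standoff tool x,z [-0.0001  0.0202] down 0.10996342765148115
```

View pics/w5.png

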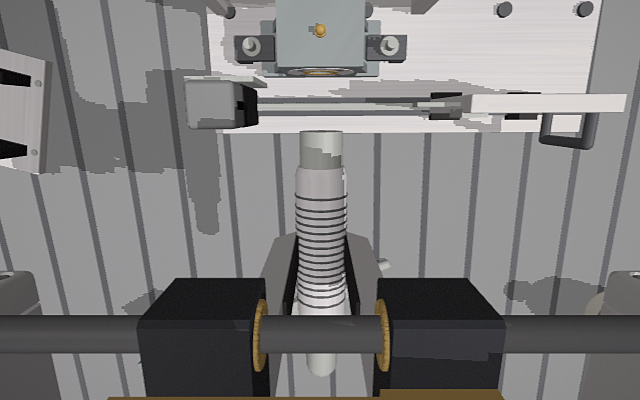

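Wrist view after the turn: the no-go end is at (321,131), pointing at the housing. The bore ring is at (322,72), so it is laterally aligned. The guard's trailing end is at (626,102), with the pull bar at (567,135).

Call:
apply_moves --deltas '[{"dp": [0, 0.025, 0.01], "roll": -0.002, "grip": 1}, {"dp": [0, 0.035, 0.01], "roll": 0, "grip": 1}, {"dp": [0, 0.035, 0], "roll": 0, "grip": 1}, {"dp": [0, 0.015, 0], "roll": 0, "grip": 1}, {"dp": [0, 0, 0], "roll": 0, "grip": 1}, {"dp": [0, 0, 0.005], "roll": 0, "grip": 1}, {"dp": [0, 0, 0.005], "roll": 0, "grip": 1}, {"dp": [0, 0, 0.005], "roll": 0, "grip": 1}, {"dp": [0, 0, 0], "roll": 0, "grip": 1}, {"dp": [0, 0, 0], "roll": 0, "grip": 1}]'

```text
time_s: 17.2
ee_pos: [0.5643, -0.0764, 0.0526]
eef_rot: [-1.571, 0.0, 1.547]
force: [0.3, 0.0, -2.0]
grip_width: 0.0241
```

```bash
python3 - <<'E'
from h import *
st()
p=ctrl.get_obs()["ee_pos"]; d=np.array([0.559,-0.0763])-p[:2]; print("to contact tool x,z",todp(*d),"down",p[2]-.0525)
E
```

```text
t 17.2 p [ 0.5643 -0.0764  0.0526] rot [-1.5712  0.      1.547 ] F [ 0.278   0.0017 -2.0461] w 0.0241 q [-0.1989  0.4943  1.6006  0.      1.0463 -1.7459]
to contact tool x,z [-0.      0.0053] down 0.00014240738175953782
```

Call:
apply_moves --deltas '[{"dp": [0, 0, 0.002], "roll": 0, "grip": 1}, {"dp": [0, 0, 0.002], "roll": 0, "grip": 1}, {"dp": [0, 0, 0.001], "roll": 0, "grip": 1}, {"dp": [0, 0, 0], "roll": 0, "grip": 1}]'

```text
time_s: 17.7
ee_pos: [0.5592, -0.0763, 0.0525]
eef_rot: [-1.571, -0.0, 1.547]
force: [-0.9, -0.7, -1.5]
grip_width: 0.0243
```

Call:
apply_moves --deltas '[{"dp": [0, 0, 0.001], "roll": 0, "grip": 1}, {"dp": [0, 0, 0], "roll": 0, "grip": 1}]'

```text
time_s: 17.95
ee_pos: [0.5586, -0.0763, 0.0527]
eef_rot: [-1.572, 0.0, 1.547]
force: [2.8, 0.7, -2.6]
grip_width: 0.024
```

Call:
apply_moves --deltas '[{"dp": [0, 0, 0.001], "roll": 0, "grip": 1}, {"dp": [0, 0, 0], "roll": 0, "grip": 1}]'

```text
time_s: 18.2
ee_pos: [0.5584, -0.0763, 0.0531]
eef_rot: [-1.574, 0.0, 1.547]
force: [8.0, -0.8, -2.3]
grip_width: 0.0239
```

Call:
apply_moves --deltas '[{"dp": [0, 0, 0], "roll": 0, "grip": 1}, {"dp": [0, 0, 0], "roll": 0, "grip": 1}, {"dp": [0, 0, 0], "roll": 0, "grip": 1}, {"dp": [0, 0, 0], "roll": 0, "grip": 1}, {"dp": [0, 0, 0], "roll": 0, "grip": 1}, {"dp": [0, 0, 0], "roll": 0, "grip": 1}]'

```text
time_s: 18.95
ee_pos: [0.5585, -0.0764, 0.0531]
eef_rot: [-1.574, 0.0, 1.547]
force: [7.7, 0.3, -2.1]
grip_width: 0.0244
```

```bash
python3 - <<'E'
from h import *
im=snap("w6"); cv2.imwrite("pics/c6.png",cv2.resize(im[100:260,220:420],None,fx=3.5,fy=3.5,interpolation=cv2.INTER_CUBIC))
E
```

```text
t 18.95 p [ 0.5585 -0.0764  0.0531] rot [-1.5741  0.0003  1.5469] F [ 7.7241  0.3059 -2.0899] w 0.0244 q [-0.201   0.4807  1.6203  0.0003  1.0372 -1.7481]
```

View pics/c6.png

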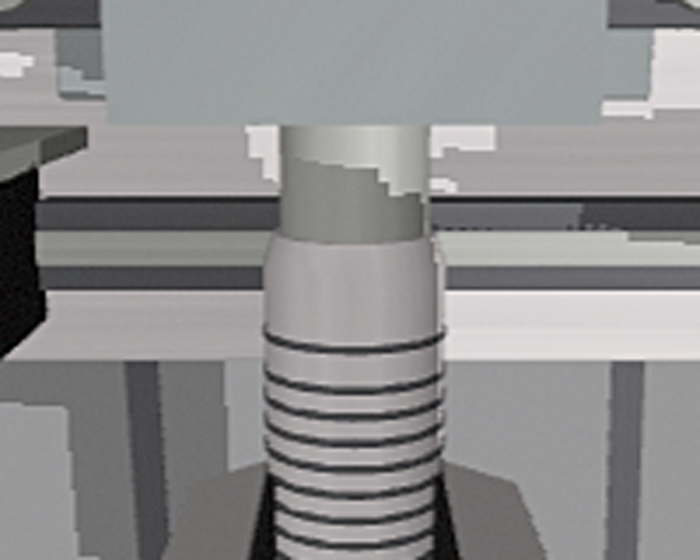

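The no-go end is held squarely against the mouth for over 0.75 s at about 8 N. The pin is centred at crop column 356, as is the block (104–608, also 356), and it has not entered. Next, back to the rest.

Call:
apply_moves --deltas '[{"dp": [0, 0, -0.005], "roll": 0, "grip": 1}, {"dp": [0, 0, -0.015], "roll": 0, "grip": 1}, {"dp": [0, 0, -0.02], "roll": 0, "grip": 1}, {"dp": [0, -0.03, -0.01], "roll": 0, "grip": 1}, {"dp": [0, -0.045, 0], "roll": 0, "grip": 1}, {"dp": [0, -0.045, 0], "roll": 0, "grip": 1}, {"dp": [0, 0, 0], "roll": 0.087, "grip": 1}, {"dp": [0, 0, 0], "roll": 0.087, "grip": 1}, {"dp": [0, 0, 0], "roll": 0.086, "grip": 1}, {"dp": [0, 0, 0], "roll": 0, "grip": 1}]'

```text
time_s: 20.25
ee_pos: [0.607, -0.0774, 0.1721]
eef_rot: [-1.57, 0.0, 1.288]
force: [0.1, 0.6, -2.7]
grip_width: 0.0241
```

```bash
python3 - <<'E'
from h import *
st()
p=ctrl.get_obs()["ee_pos"]; d=np.array([0.5168,-0.3739])-p[:2]; print("to rest tool x,z",todp(*d,yaw=1.2877),"yaw want 1.2877")
K,T=ld("w1"); a=back(K,T,(322,152),.064);b=back(K,T,(322,220),.064);print((a+b)/2,np.linalg.norm(a-b))
K,T=ld("w5")
for uv in((626,95),(626,110),(469,95),(469,112)): print(back(K,T,uv,.118))
E
```

```text
t 20.25 p [ 0.607  -0.0774  0.1721] rot [-1.5696  0.0002  1.2875] F [ 0.1497  0.5601 -2.7152] w 0.0241 q [-0.1866  0.4556  1.3583 -0.0001  1.3289 -1.4741]
to rest tool x,z [-0.3099  0.0038] yaw want 1.2877
[ 0.5183 -0.3757  0.064 ] 0.06454126240720479
[0.5217 0.1197 0.118 ]
[0.5311 0.1214 0.118 ]
[0.5188 0.019  0.118 ]
[0.5294 0.0198 0.118 ]
```

Call:
apply_moves --deltas '[{"dp": [-0.04, 0, 0.004], "roll": 0, "grip": 1}, {"dp": [-0.045, 0, 0], "roll": 0, "grip": 1}, {"dp": [-0.045, 0, 0], "roll": 0, "grip": 1}, {"dp": [-0.045, 0, 0], "roll": 0, "grip": 1}, {"dp": [-0.045, 0, 0], "roll": 0, "grip": 1}, {"dp": [-0.045, 0, 0], "roll": 0, "grip": 1}, {"dp": [-0.045, 0, 0], "roll": 0, "grip": 1}, {"dp": [0, 0, 0], "roll": 0, "grip": 1}, {"dp": [0, 0, 0], "roll": 0, "grip": 1}, {"dp": [0, 0, 0], "roll": 0, "grip": 1}]'

```text
time_s: 21.5
ee_pos: [0.517, -0.3729, 0.1725]
eef_rot: [-1.571, -0.0, 1.289]
force: [0.7, 0.3, -2.2]
grip_width: 0.0243
```

```bash
python3 - <<'E'
from h import *
st()
p=ctrl.get_obs()["ee_pos"]; d=np.array([0.5168,-0.3739])-p[:2]; print("to rest tool x,z",todp(*d),"down",p[2]-.0525)
E
```

```text
t 21.5 p [ 0.517  -0.3729  0.1725] rot [-1.5707 -0.0002  1.2889] F [ 0.7467  0.3325 -2.2005] w 0.0243 q [-0.6824  0.5127  1.2738  0.0001  1.3552 -1.9713]
to rest tool x,z [-0.001  -0.0001] down 0.11995944439510578
```

Call:
apply_moves --deltas '[{"dp": [-0.001, 0.03, 0], "roll": 0, "grip": 1}, {"dp": [0, 0.035, 0], "roll": 0, "grip": 1}, {"dp": [0, 0.03, 0], "roll": 0, "grip": 1}, {"dp": [0, 0.015, 0], "roll": 0, "grip": 1}, {"dp": [0, 0.005, 0], "roll": 0, "grip": 1}, {"dp": [0, 0.003, 0], "roll": 0, "grip": 1}, {"dp": [0, 0.0015, 0], "roll": 0, "grip": 1}, {"dp": [0, 0, 0], "roll": 0, "grip": 1}, {"dp": [0, 0, 0], "roll": 0, "grip": 1}]'

```text
time_s: 22.62
ee_pos: [0.5166, -0.375, 0.0536]
eef_rot: [-1.572, 0.0, 1.287]
force: [0.3, 1.4, 1.0]
grip_width: 0.0244
```

Call:
apply_moves --deltas '[{"dp": [0, 0.0008, 0], "roll": 0, "grip": 1}, {"dp": [0, 0, 0], "roll": 0, "grip": 1}, {"dp": [0, 0, 0], "roll": 0, "grip": -1}, {"dp": [0, 0, 0], "roll": 0, "grip": -1}, {"dp": [0, 0, 0], "roll": 0, "grip": -1}, {"dp": [0, 0, 0], "roll": 0, "grip": -1}, {"dp": [0, 0, 0], "roll": 0, "grip": -1}, {"dp": [0, 0, 0], "roll": 0, "grip": -1}, {"dp": [0, 0, 0], "roll": 0, "grip": -1}]'

```text
time_s: 23.75
ee_pos: [0.5163, -0.3748, 0.0521]
eef_rot: [-1.571, -0.0, 1.287]
force: [0.7, -0.0, 0.7]
grip_width: 0.0908
```

Call:
apply_moves --deltas '[{"dp": [0, -0.01, 0], "roll": 0, "grip": -1}, {"dp": [0, -0.03, 0], "roll": 0, "grip": -1}, {"dp": [0, -0.04, 0], "roll": 0, "grip": -1}, {"dp": [0, -0.04, 0], "roll": 0, "grip": -1}, {"dp": [0, -0.03, 0], "roll": 0, "grip": -1}, {"dp": [0, 0, 0], "roll": 0, "grip": -1}, {"dp": [0, 0, 0], "roll": 0, "grip": -1}]'

```text
time_s: 24.62
ee_pos: [0.516, -0.3746, 0.2013]
eef_rot: [-1.57, -0.0, 1.287]
force: [-0.2, 1.2, -0.5]
grip_width: 0.0939
```

```bash
python3 - <<'E'
from h import *
snap("w7")
E
```

```text
t 24.625 p [ 0.516  -0.3746  0.2013] rot [-1.5697 -0.0004  1.287 ] F [-0.2333  1.1805 -0.4767] w 0.0939 q [-0.6854  0.4946  1.2337 -0.      1.4144 -1.9724]
```

View pics/w7.png

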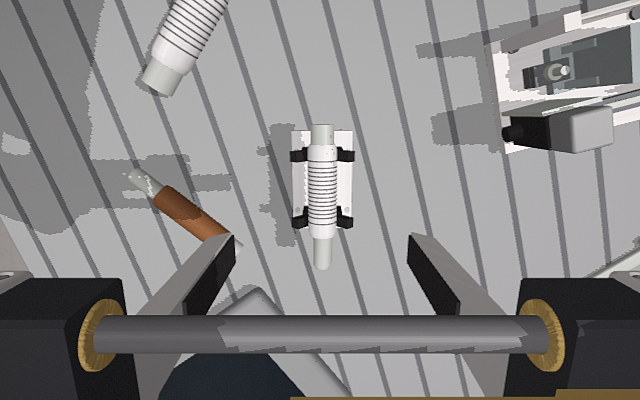

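The gauge lies in both V's, centred at column 322 with the handle over rows ~143–238. Now the guard: I turn to the station's yaw, close the jaws and go beyond the trailing edge at roughly (0.527, 0.120).

Call:
apply_moves --deltas '[{"dp": [0, 0, 0], "roll": -0.087, "grip": 1}, {"dp": [0, 0, 0], "roll": -0.086, "grip": 1}, {"dp": [0, 0, 0], "roll": -0.086, "grip": 1}, {"dp": [0.03, 0, 0], "roll": 0, "grip": 1}, {"dp": [0.045, 0, 0], "roll": 0, "grip": 1}, {"dp": [0.05, 0, 0], "roll": 0, "grip": 1}, {"dp": [0.05, 0, 0], "roll": 0, "grip": 1}, {"dp": [0.05, 0, 0], "roll": 0, "grip": 1}, {"dp": [0.05, 0, 0], "roll": 0, "grip": 1}, {"dp": [0.05, 0, 0], "roll": 0, "grip": 1}]'

```text
time_s: 25.92
ee_pos: [0.5237, -0.0483, 0.2011]
eef_rot: [-1.569, -0.0, 1.546]
force: [-0.0, -0.3, 0.4]
grip_width: 0.0006
```

Call:
apply_moves --deltas '[{"dp": [0.05, 0, 0], "roll": 0, "grip": 1}, {"dp": [0.05, 0, 0], "roll": 0, "grip": 1}, {"dp": [0.05, 0, 0], "roll": 0, "grip": 1}, {"dp": [0.035, 0, 0.001], "roll": 0, "grip": 1}, {"dp": [0.02, 0, 0], "roll": 0, "grip": 1}, {"dp": [0, 0, 0], "roll": 0, "grip": 1}, {"dp": [0, 0, 0], "roll": 0, "grip": 1}]'

```text
time_s: 26.8
ee_pos: [0.5285, 0.1539, 0.2019]
eef_rot: [-1.57, 0.0, 1.545]
force: [-0.2, -0.3, 0.9]
grip_width: 0.0005
```

```bash
python3 - <<'E'
from h import *
snap("w8")
p=ctrl.get_obs()["ee_pos"]; d=np.array([0.5278,0.1546])-p[:2]; print("to tool x,z",todp(*d),"down",p[2]-.096)
E
```

```text
t 26.8 p [0.5285 0.1539 0.2019] rot [-1.5704  0.0003  1.5451] F [-0.2283 -0.3445  0.8507] w 0.0005 q [ 0.217   0.2947  1.5078 -0.0002  1.3396 -1.3281]
to tool x,z [0.0008 0.0008] down 0.10602187690681186
```

View pics/w8.png

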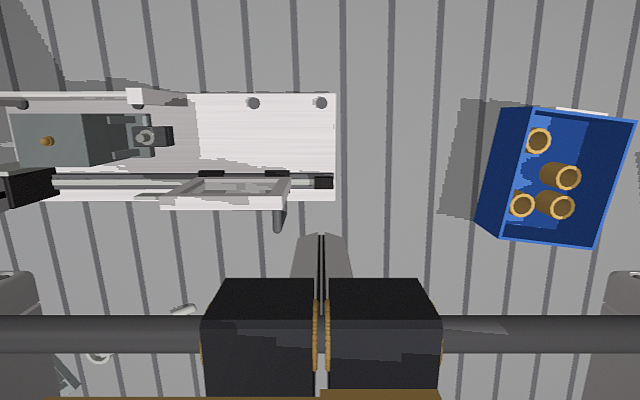

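The guard's trailing edge is at (287,202), about 26 mm to the left of the closed fingers at column 321. That leaves room to descend beside it; the bin is well clear.

Call:
apply_moves --deltas '[{"dp": [0, 0.03, 0], "roll": 0, "grip": 1}, {"dp": [0, 0.035, 0], "roll": 0, "grip": 1}, {"dp": [0, 0.03, 0], "roll": 0, "grip": 1}, {"dp": [0, 0.011, 0], "roll": 0, "grip": 1}, {"dp": [0, 0, 0], "roll": 0, "grip": 1}, {"dp": [-0.006, 0, 0], "roll": 0, "grip": 1}, {"dp": [-0.006, 0, 0], "roll": 0, "grip": 1}, {"dp": [-0.006, 0, 0], "roll": 0, "grip": 1}, {"dp": [-0.006, 0, 0], "roll": 0, "grip": 1}]'

```text
time_s: 27.98
ee_pos: [0.528, 0.1308, 0.0965]
eef_rot: [-1.571, -0.0, 1.546]
force: [0.7, 2.4, 1.3]
grip_width: 0.0007
```

Call:
apply_moves --deltas '[{"dp": [-0.011, 0, 0], "roll": 0, "grip": 1}, {"dp": [-0.011, 0, 0], "roll": 0, "grip": 1}, {"dp": [-0.011, 0, 0], "roll": 0, "grip": 1}, {"dp": [-0.011, 0, 0], "roll": 0, "grip": 1}, {"dp": [-0.011, 0, 0], "roll": 0, "grip": 1}, {"dp": [-0.011, 0, 0], "roll": 0, "grip": 1}, {"dp": [-0.011, 0, 0], "roll": 0, "grip": 1}, {"dp": [-0.011, 0, 0], "roll": 0, "grip": 1}, {"dp": [-0.011, 0, 0], "roll": 0, "grip": 1}, {"dp": [-0.011, 0, 0], "roll": 0, "grip": 1}]'

```text
time_s: 29.22
ee_pos: [0.5251, 0.0203, 0.0961]
eef_rot: [-1.571, -0.0, 1.546]
force: [0.9, 2.6, 1.4]
grip_width: 0.0005
```

Call:
apply_moves --deltas '[{"dp": [-0.005, 0, 0], "roll": 0, "grip": 1}, {"dp": [-0.005, 0, 0], "roll": 0, "grip": 1}, {"dp": [-0.005, 0, 0], "roll": 0, "grip": 1}, {"dp": [-0.004, 0, 0], "roll": 0, "grip": 1}, {"dp": [-0.004, 0, 0], "roll": 0, "grip": 1}, {"dp": [-0.003, 0, 0], "roll": 0, "grip": 1}, {"dp": [0, 0, 0], "roll": 0, "grip": 1}]'

```text
time_s: 30.1
ee_pos: [0.5243, -0.0052, 0.0961]
eef_rot: [-1.57, 0.0, 1.546]
force: [1.5, 0.4, 0.0]
grip_width: 0.0003
```

Call:
apply_moves --deltas '[{"dp": [-0.003, 0, 0], "roll": 0, "grip": 1}, {"dp": [-0.003, 0, 0], "roll": 0, "grip": 1}, {"dp": [-0.001, 0, 0], "roll": 0, "grip": 1}]'

```text
time_s: 30.48
ee_pos: [0.5242, -0.0121, 0.0961]
eef_rot: [-1.571, -0.0, 1.546]
force: [-0.6, 1.6, -0.2]
grip_width: 0.0001
```

Call:
apply_moves --deltas '[{"dp": [-0.001, 0, 0], "roll": 0, "grip": 1}, {"dp": [-0.001, 0, 0], "roll": 0, "grip": 1}]'

```text
time_s: 30.72
ee_pos: [0.5242, -0.0137, 0.0961]
eef_rot: [-1.571, -0.001, 1.546]
force: [1.0, 6.9, -0.7]
grip_width: 0.0007
```

Call:
apply_moves --deltas '[{"dp": [-0.001, 0, 0], "roll": 0, "grip": 1}, {"dp": [-0.001, 0, 0], "roll": 0, "grip": 1}]'

```text
time_s: 30.98
ee_pos: [0.5241, -0.0143, 0.0961]
eef_rot: [-1.571, -0.003, 1.546]
force: [0.5, 18.2, 0.2]
grip_width: 0.0003
```

Hard stop found: the force rose to 18 N at TCP y=-0.014, against a predicted -0.013 for fully shut. Back off and lift clear.

Call:
apply_moves --deltas '[{"dp": [0.006, 0, 0], "roll": 0, "grip": 1}, {"dp": [0.015, 0, 0], "roll": 0, "grip": 1}, {"dp": [0.02, 0, 0], "roll": 0, "grip": 1}, {"dp": [0, -0.03, 0], "roll": 0, "grip": 1}, {"dp": [0, -0.04, 0], "roll": 0, "grip": 1}, {"dp": [0, -0.04, 0], "roll": 0, "grip": 1}, {"dp": [0, 0, 0], "roll": 0, "grip": 1}, {"dp": [0, 0, 0], "roll": 0, "grip": 1}, {"dp": [0, 0, 0], "roll": 0, "grip": 1}]'

```text
time_s: 32.1
ee_pos: [0.5247, 0.0252, 0.2049]
eef_rot: [-1.569, 0.0, 1.546]
force: [-0.7, 0.7, -0.1]
grip_width: 0.0008
```

```bash
python3 - <<'E'
from h import *
im=snap("w9"); K,T=ld("w9")
# predicted trailing-edge top corner pixel for guard=0; find brightness edge along the guard's top mid-thickness line
ex,ey=np.array([.9997,-.0253,0]),np.array([.0253,.9997,0]); b=np.array([.496,-.0747,0])
g=cv2.cvtColor(im,cv2.COLOR_BGR2GRAY)
for y in np.arange(.030,.066,.002):
    u=proj(K,T,b+.026*ex+y*ey+[0,0,.118]); print(round(y,3),u.round(0),g[int(round(u[1]))-2:int(round(u[1]))+3,int(round(u[0]))].tolist())
# bystanders: compare scene images
a=cv2.imread("pics/scene0.png");s=snap("s9","scene"); d=cv2.absdiff(a,s).max(2)
for n,(x0,y0,x1,y1) in dict(bin=(440,175,490,235),spare=(235,245,275,290),oil=(410,245,440,290),wrench=(278,248,340,275),brown=(160,172,185,212),big=(182,128,244,165)).items(): print(n,(d[y0:y1,x0:x1]>40).mean().round(4))
E
```

```text
t 32.1 p [0.5247 0.0252 0.2049] rot [-1.5687  0.0001  1.546 ] F [-0.7442  0.6628 -0.1027] w 0.0008 q [-0.0217  0.2372  1.5734 -0.0001  1.3331 -1.5677]
0.03 [236. 204.] [167, 158, 217, 213, 212]
0.032 [238. 204.] [167, 159, 217, 214, 211]
0.034 [241. 204.] [168, 163, 154, 216, 212]
0.036 [243. 204.] [168, 164, 156, 217, 213]
0.038 [246. 204.] [163, 210, 203, 220, 220]
0.04 [248. 204.] [155, 224, 219, 221, 219]
0.042 [250. 204.] [221, 223, 219, 219, 219]
0.044 [253. 204.] [220, 221, 218, 218, 219]
0.046 [255. 204.] [221, 220, 217, 220, 220]
0.048 [258. 204.] [222, 220, 223, 226, 224]
0.05 [260. 204.] [140, 144, 162, 148, 144]
0.052 [263. 204.] [138, 125, 113, 91, 92]
0.054 [265. 204.] [108, 113, 113, 115, 115]
0.056 [268. 204.] [112, 117, 90, 93, 94]
0.058 [270. 204.] [154, 156, 156, 158, 158]
0.06 [273. 204.] [148, 152, 153, 154, 152]
0.062 [275. 204.] [150, 153, 153, 153, 152]
0.064 [277. 204.] [151, 153, 153, 154, 154]
t 32.15 p [0.5248 0.0252 0.205 ] rot [-1.569   0.0001  1.546 ] F [ 0.7799  0.0053 -0.0346] w 0.0005 q [-0.0218  0.2371  1.5732 -0.      1.3332 -1.5678]
bin 0.0
spare 0.0
oil 0.0
wrench 0.0
brown 0.0
big 0.2463
```

The trailing edge now shows at bore y ≈ 0.049, against 0.050 for fully shut. The bystanders are unchanged in the scene view.

```bash
python3 -c "
from station import ctrl
print(ctrl.hand_in())"
```

```text
the job is handed in; nothing more can be done
None
```

I did the whole check and handed the job in at about 32 s of the 72 s allowed; no verdict came back.

- **Go end:** it slid in with almost no resistance, until the handle met the housing's face. That was at TCP x 0.541, against 0.5407 predicted, with about 10 N of contact.
- **No-go end:** I turned the gauge and pressed this end squarely on the bore for more than 0.75 s at about 8 N. It stayed out, and the enlarged view showed the pin centred on the housing.
- **Gauge in its rest:** it was laid back the other way round. The wrist picture after release shows it seated in both V's, in the same place in the picture as before it was picked up.
- **Guard:** it was pushed to its hard stop, where the force rose to 18 N. After I backed off, its trailing edge measured about 0.049 m from the bore, against 0.050 m for fully shut. I did not see the tongue in the slot itself, as the 12 pictures were used up.
- **Other things on the bench:** the bin, spare housing, oil bottle, wrench and brown gauge look unchanged between the first and last scene pictures.
- **One check that disagreed:** about 25% of the pixels differ around the larger look-alike gauge. I put this down to the arm or its shadow being there at the start. The arm never went near it, but I did not look into it further.

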